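Load the hall tidy, set its divider leg to the mark and hold it clamped

TASK

Tidy the hall table: gently set the shoe brush, the wooden-headed brass key and the pewter bell (standing upright) into the big bay of the green tin tidy, between its right-hand end (seen from the robot) and the white divider. Then take hold of the orange thumb-piece, draw the divider's sliding leg along its rail until its black pointer meets the red length mark, and, keeping the leg at the mark against its spring, slide the cam lever fully closed. Finish still holding the thumb-piece, with leg on the mark and lever closed, and leave the red mark, the china dog, the polish tin and the plant where they are.

Things in the scene. Friction and masses are not known exactly. Their poses are not given: they have to be found in the camera images.
- tidy_floor (a point): Centre of the terracotta floor, 8 mm above the table, of the fixed open green tin tidy. x points away from the robot (turned up to 0.2 rad), y left, z up. Inside 184 (x) by 304 mm (y), walls 6 mm thick, tops 36 mm above the table. A rail 50 mm wide, 28 mm high runs along y outside at x = 125 mm. Bay: -y of the white divider; its face is at y = 112 mm at first, at least +12 mm at the mark.
- leg_pointer (a point): Tip of the black pointer on the sliding leg, 36 mm above the table; axes as tidy_floor. The leg is a steel carriage on the rail (48 mm along y, top 42 mm above the table) with an arm over the wall to the white divider plate (6 mm thick, top 48 mm above the table) across the tidy. Pointer, thumb-piece and divider share one y in the tidy's frame, at first +115 mm; the leg only slides along y.
- mark_line (a point): Top centre of the red length mark, a 4 mm wide line on a clip on the rail's outer edge, 32 mm above the table; axes as tidy_floor. It lies 40 to 100 mm from the pointer's start, towards -y. The leg is on the mark when leg_pointer and mark_line have the same y in the tidy's frame. The clip grips the rail stiffly (20 N) and is to stay where it is.
- leg (a joint): Travel of the sliding leg in m: 0 at its start, grows towards -y of the tidy (towards the loading bay), stop at 0.13. A spring pulls it back to 0 with 2.2 N at 0 and 3.2 N at 0.1, plus 0.4 N of friction: let go, it slides back, even with the lever closed.
- cam_lever (a joint): Travel of the cam lever in m: 0 open (start), 0.022 fully closed at its stop; it slides along the tidy's -x (towards the tidy and the robot) on the leg's carriage. Friction 2 N; it stays where it is left.
- thumb (a point): Axis of the cam lever's orange upright thumb-piece, 68 mm above the table: a block 24 mm (x) by 20 mm (y), 48 to 84 mm above the table; axes as tidy_floor. It rides on the leg, at x = 126 mm in the tidy's frame with the lever open: gripping it holds the leg too; moved along y it carries the leg, along -x it closes the lever. Pinch from above on its y faces.
- brush_block (a point): Centre of the shoe brush's block, 19 mm above what it stands on. The brush stands on its black bristles; block 80 mm along its x, 44 mm along y (bristles 42 mm), 38 mm high; the round wicker handle of 20 mm diameter runs from the block along its -x, to 101 mm from this point, its axis 29 mm above the ground. 160 g; grip the block across y.
- bell_grip (a point): Centre of the grip of the pewter tray bell, 54 mm above its foot: an upright round knob 18 mm in diameter, from 50 to 60 mm above the foot; top at 64 mm. Skirt 54 mm in diameter at the foot. z is the bell's axis. 140 g.
- key_head (a point): Centre of the key's dark wooden head, a block 42 mm along its x, 22 mm along y, 16 mm high, lying flat; this point is 8 mm above what it lies on. The brass blade sticks out along +x to 59 mm from this point, 8 mm thick, its bit 12 mm to +y. 60 g; grip the head across y.
- brush: The shoe brush as a whole (see point brush_block); origin under it on the ground, 30 mm behind brush_block along its x.
- bell: The tray bell as a whole; origin at the centre of its foot.
- key: The key as a whole; origin below key_head.
- dog: China dog figurine, about 46 by 36 mm, 80 mm tall; origin at the centre of its foot. Leave alone.
- polish: Red tin of shoe polish, 68 mm in diameter, 24 mm high; origin at the centre of its underside. Leave alone.
- pot: Small plant in a terracotta pot, 80 mm across and 100 mm tall; origin at the centre of its foot. Leave alone.
Mind the look-alikes: they are no part of the job. Leave any pink or purple look-alike of the bell alone. What is meant by the brush is not purple, and is the smaller of those in its own colour.

How it is judged (in metres and radians):
On the way, in this order (a step that is already met when the one before it is completed fails the run):
1. brush, key and bell lie released in the bay, the bell upright (x of brush_block in the frame of tidy_floor between -0.092 and 0.092 m and y of each of brush_block, bell_grip, key_head in the frame of tidy_floor above -0.152 m and y of each of brush_block, bell_grip, key_head in the frame of leg_pointer below -0.003 m and z of each of brush_block, key_head in the frame of tidy_floor below 0.032 m and x of bell_grip in the frame of tidy_floor between -0.092 and 0.092 m and z of bell_grip in the frame of tidy_floor below 0.062 m and x of key_head in the frame of tidy_floor between -0.092 and 0.092 m and angle between bell_grip's own z axis and vertical below 0.2 rad and contact force between the fingers and brush below 0.05 N and contact force between the fingers and bell below 0.05 N and contact force between the fingers and key below 0.05 N and linear speed of each of brush, bell, key below 0.03 m/s), for 0.2 s.
2. the leg is held on the red mark, cam lever still open (y of leg_pointer in the frame of mark_line between -0.005 and 0.005 m and contact force between the fingers and leg above 1 N and value of joint cam_lever below 0.008 m), for 0.2 s.
3. the cam lever is closed with the leg held on the mark (y of leg_pointer in the frame of mark_line between -0.005 and 0.005 m and contact force between the fingers and leg above 1 N and value of joint cam_lever above 0.018 m), for 0.2 s.
At the end, for the whole second after the job is handed in: Fingers hold the thumb-piece (over 1 N), pointer within 5 mm of the red mark, cam lever closed (over 18 of 22 mm); brush block, key head and bell lie still on the tidy's floor on the bay side of the divider, untouched, the bell upright within 0.2 rad (all of step 1 and all of step 3 and velocity of joint leg between -0.02 and 0.02 m/s); the arm keeps its last pose, push and grip.
It fails at once if the lever is slid past half-way while the leg is off the mark by more than 8 mm (value of joint cam_lever above 0.012 m and (y of leg_pointer in the frame of mark_line above 0.008 m or y of leg_pointer in the frame of mark_line below -0.008 m)).
It fails at once if a bystander is shifted by more than 30 mm or tipped (distance of any of dog, polish, pot from where it was at the start of the episode above 0.03 m or angle between any of dog, polish, pot's own z axis and vertical above 0.4 rad).
It fails at once if brush, key or bell is dropped from more than about 30 mm ((contact force between the fingers and brush below 0.05 N and linear speed of brush above 0.8 m/s) or (contact force between the fingers and bell below 0.05 N and linear speed of bell above 0.8 m/s) or (contact force between the fingers and key below 0.05 N and linear speed of key above 0.8 m/s)).
It fails at once if the red mark is shifted by more than 4 mm (distance of mark_line from where it was at the start of the episode above 0.004 m).
It also fails if it takes over 72 s, if anything falls off the work surface, if the arm or the gripper's body presses on something with over 40 N, if the wrist force passes 120 N, or if a joint passes its speed limit or range.

ROBOT

A 6-joint arm with a two-finger parallel gripper is mounted at the origin on the work surface. World frame = base frame: x ahead of the robot, y to its left, z up, the work surface at z = 0. Lengths are in mm, angles in rad, forces in N, time in s.
With the tool pointing down it reaches from about 350 to 875 mm from the base axis. Payload 4.2 kg.
Tool frame: the origin (TCP) lies at the very end of the fingers, on their centre line; the grasp point (between the pads) lies 19 mm behind it (arm.pinch_z is the distance from the TCP to the grasp point, in mm); x points along the fingers, y is the direction in which the jaws open and shut, and the axes are right-handed (so a half turn about x gives the same grasp; the last joint's range is limited). The gripper opens to 85 mm and grips with 20 to 120 N. Pads are 22 mm wide; open, the fingers measure 114 mm over their backs; the gripper's body (76 mm by 85 mm) begins 54 mm behind the grasp point. The pads swing forward as they close: fully open they stand 13 mm farther back than shut.
Start: joints at [-0.914, 0.385, 0.008, 0, -1.194, -0.259], TCP at [242.133, -576.169, 231.312] pointing down, gripper open.
Joint ranges: [-3.14, 3.14], [-1.21, 2.06], [-1.07, 1.41], [-3.16, 2.05], [-2.99, -0.16], [-3.1, 3.1]. Speed limits (rad/s): [2.79, 2.79, 3.14, 3.14, 3.14, 3.14].

INTERFACE

Orientations are given as a unit quaternion [x, y, z, w].
In Python, from bench import arm gives the robot as it stands.
- The arm moves only by the tool drive_tool, never from a script. Its argument "motion" is a list of rows, each a list of 4 numbers: the shift along the tool's x, y, z in mm, then the turn about the tool's x in degrees. In form: [[dx, dy, dz, spin], ...]. A call has 1 to 10 rows; each row shifts and turns the commanded pose from where the row before left it, along the tool's axes as they then stand; what a row does not reach is not made up. A row lasts 1/12 s, in which the tool goes at most 41.7 mm and 7.16 degrees, less where a joint would pass 70% of its speed; a pose out of reach is approached as far as the arm can. A call with a gripper value outside its range is refused whole. "grip" is the finger opening in mm, from 0 to 85.4, set as the call begins (left out, the last holds). The fingers move at their own pace and stop on an object; the grip force is fixed at half the most. Time passes only in rows, so rows that do not move let the fingers close. It gives the time, the measured TCP pose, the force and the opening at its end, in the units of the state.
- arm.read_state(): the state, without advancing time (a new reading comes with each control period).
- arm.get_image(name): name is "side" or "top"; returns the picture (400x640x3 uint8, red, green, blue); there is no depth.
- arm.calibration(name): a dict with "K" (3x3 intrinsics, pixels), "eye" and "attitude" of the camera in the world. Camera axes: x right, y up, looking along -z (the intrinsics and any distortion apply to the point x, -y, -z); pixel columns grow to the right and rows downward; lengths in mm; the calibration is good to about 2 mm. A picture is of the moment at which its call begins. calibration takes no time and is no camera call.
- arm.job_done(): hands the job in, once; it reports no verdict.
The state is a dict: "clock": time; "joints": joint angles; "joint_vel": joint speeds; "joint_efforts": joint torques, N m; "position": TCP position; "ee_rot": TCP orientation; "contact_force": force on the tool from outside, world axes, zero at the start; "wrist_torque": the same for the moment, N m; "gripper_width": finger opening in mm.
Only numpy, scipy, OpenCV 4.12 (cv2) and the standard library are available. Lean on these libraries where they do the work, as an engineer would, in place of code of your own. Each camera call takes 0.05 s, during which the arm holds its last target. There are 200 camera calls.

## Working session

There is one attempt and no reset: what is moved stays moved. The work goes in short steps, Python scripts to look and compute and a tool call to move; the robot and the scene stay as the last step left them, time stands still between calls to the robot, and variables do not carry over. Pictures are saved under pics/ and viewed, about 8 in all and at most 12, crops included, and the job is handed in when it is done.

Besides the shell and the picture viewer there is one more tool, called after ">>>" as name([rows], argument=value, ...), one row to a line, values as JSON. drive_tool: Moves the arm, as the interface text tells. Its arguments: {"type":"object","properties":{"motion":{"type":"array"},"grip":{"type":"number"}},"required":["motion"]}

```bash
ls; mkdir -p pics
python3 - <<'E'
from bench import arm
import cv2
s=arm.read_state();print({k:(s[k]) for k in s})
for n in("side","top"):
    c=arm.calibration(n);print(n,c)
    im=arm.get_image(n);cv2.imwrite(f"pics/{n}0.png",im[:,:,::-1])
E
```

```text
pics
{'clock': 0.0, 'joints': array([-9.14385119e-01,  3.85553689e-01,  6.57296994e-03, -5.19823300e-04,
       -1.19405485e+00, -2.58588850e-01]), 'joint_vel': array([-3.34061369e-03, -3.56761107e-05,  3.62082594e-04, -7.54741879e-04,
        5.62138766e-04,  2.85822964e-04]), 'joint_efforts': array([-1.20815159e-03, -3.92283833e+01,  1.88406193e+01,  4.18636009e+00,
       -4.63723336e-03, -9.04459867e-07]), 'position': array([ 241.89581458, -575.61150399,  230.19958548]), 'ee_rot': array([-0.13887349,  0.69337365,  0.14044495,  0.69298077]), 'contact_force': array([-0.99620794, -0.56164473,  0.79904922]), 'wrist_torque': array([0.03922148, 0.01406113, 0.01296887]), 'gripper_width': 85.51718106888623}
side {'K': array([[472.13527424,   0.        , 312.28224487],
       [  0.        , 472.13527424, 190.13499742],
       [  0.        ,   0.        ,   1.        ]]), 'eye': array([  427.5893943 , -1136.09302095,   709.72904036]), 'attitude': array([ 0.50106489, -0.04240621, -0.08593706,  0.8600875 ])}
top {'K': array([[384.87295753,   0.        , 318.13795077],
       [  0.        , 384.87295753, 205.86546441],
       [  0.        ,   0.        ,   1.        ]]), 'eye': array([ 513.32199998,  -69.16089419, 1082.55611783]), 'attitude': array([-0.04885706,  0.02899013,  0.71117507, -0.70071576])}
```

View pics/top0.png

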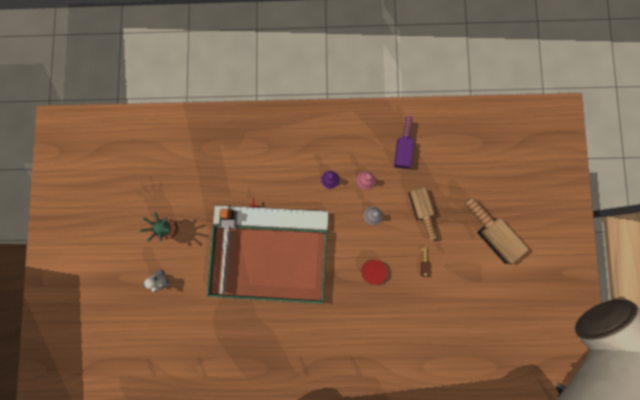

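View pics/side0.png

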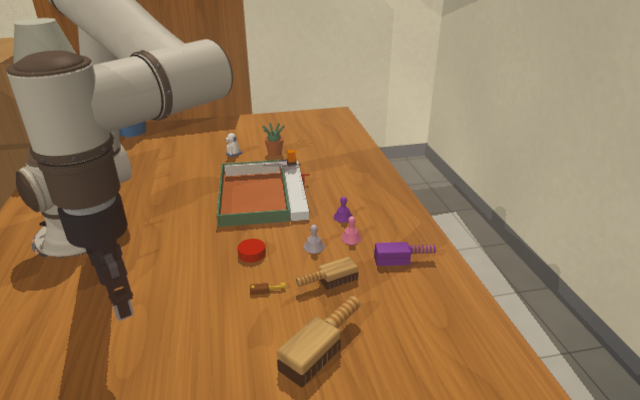

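The top view has +x up and +y left. The tidy is at cols 208–328, rows 206–300, with the thumb-piece at about (226,214) and the mark near (255,205). The bell is at (373,215), the small brush at (424,212), and the key at (425,263). In the side view the bell is at (314,240), the brush at (335,274) and the key at (265,288).

```bash
cat > h.py <<'E'
import numpy as np,cv2
from scipy.spatial.transform import Rotation as R
from bench import arm
C={n:arm.calibration(n) for n in("side","top")}
M=np.diag([1,-1,-1.])
def ray(n,p):
    c=C[n];d=np.linalg.inv(c["K"])@[p[0],p[1],1.]
    return np.array(c["eye"]),R.from_quat(c["attitude"]).apply(M@d)
def onz(n,p,z):
    e,d=ray(n,p);return e+d*(z-e[2])/d[2]
def proj(n,X):
    c=C[n];q=c["K"]@(M@R.from_quat(c["attitude"]).inv().apply(np.array(X,float)-c["eye"]));return q[:2]/q[2]
def tri(p,q):
    e,d=ray("side",p);f,g=ray("top",q);d=d/np.linalg.norm(d);g=g/np.linalg.norm(g)
    t=np.linalg.lstsq(np.c_[d,-g],f-e,rcond=None)[0]
    a,b=e+d*t[0],f+g*t[1];return (a+b)/2,np.linalg.norm(a-b)
def blobs(im,lo,hi,amin=6):
    m=cv2.inRange(cv2.cvtColor(im,cv2.COLOR_BGR2HSV),np.array(lo),np.array(hi))
    k,l,s,c=cv2.connectedComponentsWithStats(m)
    return [(s[i].tolist(),c[i].round(1).tolist()) for i in range(1,k) if s[i][4]>=amin]
E
python3 - <<'E'
from h import *
t=cv2.imread("pics/top0.png");s=cv2.imread("pics/side0.png")
a=cv2.resize(t[170:310,200:450],(800,448),interpolation=cv2.INTER_CUBIC)
cv2.imwrite("pics/tz.png",a)
b=cv2.resize(s[140:310,210:370],(564,600),interpolation=cv2.INTER_CUBIC);cv2.imwrite("pics/sz.png",b)
for n,im in(("top",t),("side",s)):
    for nm,lo,hi in(("orange",(6,200,150),(14,255,255)),("red",(0,200,90),(4,255,255)),("red2",(174,180,90),(180,255,255)),("grey",(0,0,90),(180,40,255)),):
        print(n,nm,[x for x in blobs(im,lo,hi) if x[0][4]<2500 and 150<x[1][0]<450 and 100<x[1][1]])
E
```

```text
top orange []
top red []
top red2 []
top grey [([214, 206, 114, 60, 2135], [271.7, 219.8]), ([365, 208, 16, 16, 203], [372.1, 215.5]), ([222, 268, 3, 10, 21], [223.2, 272.9]), ([143, 270, 22, 21, 188], [154.0, 282.4]), ([221, 279, 4, 14, 33], [222.2, 286.0])]
side orange [([288, 153, 7, 8, 54], [291.1, 156.4])]
side red [([238, 239, 26, 16, 306], [250.9, 246.4])]
side red2 []
side grey [([226, 133, 16, 23, 110], [231.5, 144.5]), ([381, 143, 170, 126, 1547], [445.5, 176.5]), ([261, 161, 48, 59, 1000], [294.2, 190.9]), ([247, 163, 5, 2, 9], [248.8, 163.6]), ([232, 164, 3, 2, 6], [233.0, 164.5]), ([304, 225, 18, 28, 243], [312.5, 242.1])]
```

View pics/tz.png

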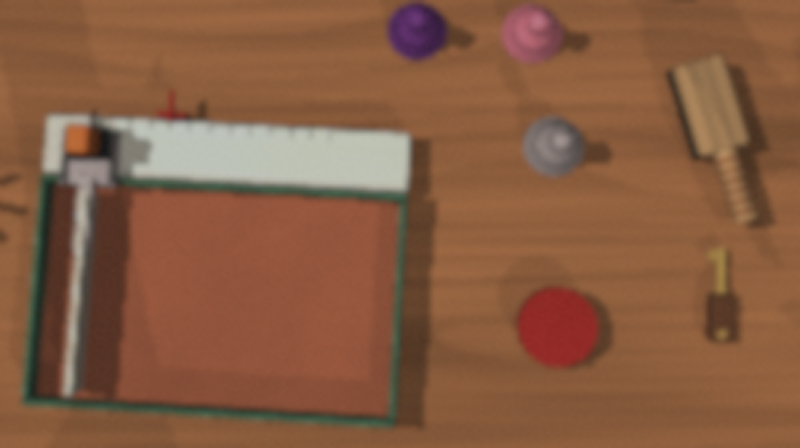

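View pics/sz.png

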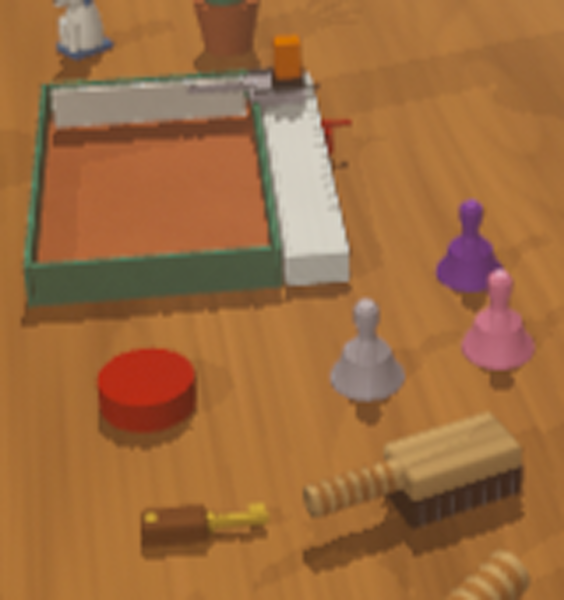

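```bash
cat > m.py <<'E'
from h import *
T=lambda u,v:((u+.5)/3.2-.5+200,(v+.5)/3.2-.5+170)
S=lambda u,v:((u+.5)/3.525-.5+210,(v+.5)/3.529-.5+140)
P=dict(br_FL=(S(490,414),T(674,71)),br_FR=(S(522,450),T(722,56)),br_NR=(S(412,497),T(750,140)),br_NL=(S(385,452),T(703,158)),
bell=(S(367,305),T(563,137)),keyhead=(S(175,515),T(722,317)),keytip=(S(267,512),T(718,249)),thumb=(S(287,40),T(83,139)),
railNR=(S(349,253),T(411,133)),railNL=(S(285,258),T(408,192)),mark=(S(338,121),T(171,105)),
cNR=(S(281,257),T(407,196)),cNL=(S(30,270),T(394,424)),cFL=(S(46,86),T(25,402)))
for k,(p,q) in P.items(): x,e=tri(p,q);print(k,x.round(1),round(e,1))
def z(u,v,h):return onz("top",T(u,v),h)[:2].round(1)
print("tidy",[z(*c,36) for c in((407,196),(394,424),(25,402),(43,176))])
print("rail",[z(*c,28) for c in((45,115),(411,133),(408,192))])
print("thumb",z(83,139,84),"mark",z(171,97,32),z(171,117,32),z(171,107,32))
print("key",z(722,317,16),z(718,250,8),"bell top",z(563,137,60),"bell foot circle",z(555,146,10))
print("brush",[z(*c,38) for c in((674,71),(722,56),(750,140),(703,158))],z(746,218,29))
print("polish",z(558,327,24),"dog",onz("top",(155,282),40)[:2],"pot",onz("top",(162,229),70)[:2])
E
python3 m.py
```

```text
br_FL [ 665.8 -293.2   34.2] 3.7
br_FR [ 676.9 -334.1   34.9] 1.8
br_NR [ 602.9 -356.    28.1] 2.9
br_NL [ 591.  -315.    32.4] 3.5
bell [ 605.8 -193.2   63.1] 0.8
keyhead [ 455.6 -328.9   16.5] 1.3
keytip [ 513.  -329.7    9.4] 1.3
thumb [609.7 200.8  85.7] 1.9
railNR [615.3 -67.5  26.9] 0.5
railNL [565.3 -64.2  26.9] 1.9
mark [643.3 139.2  32.3] 2.4
cNR [562.1 -63.3  27.6] 2.4
cNL [372.6 -49.4  33. ] 3.5
cFL [393.5 261.   34.4] 3.0
tidy [array([560.5, -63.2]), array([371.2, -49.4]), array([392.2, 260.6]), array([582.2, 248.5])]
rail [array([635.7, 250.1]), array([614.9, -67.5]), array([564.3, -64.1])]
thumb [608.9 201.4] mark [649.1 139.4] [631.7 139.3] [640.4 139.3]
key [ 454.9 -329. ] [ 511.5 -330. ] bell top [ 606.5 -193.6] bell foot circle [ 603.3 -192.6]
brush [array([ 663.4, -292.1]), array([ 675.6, -333.2]), array([ 603.5, -353.5]), array([ 588.8, -313.5])] [ 538.1 -349.6]
polish [ 448.6 -189. ] dog [429.26013248 402.86730518] pot [570.42700724 375.12407204]
```

```bash
cat > go.py <<'E'
import sys
from h import *
def go(x,y,z,yaw,s=None):
    s=s or arm.read_state();Rt=R.from_quat(s["ee_rot"]);m=Rt.as_matrix()
    cur=np.arctan2(m[1,1],m[0,1]);d=(yaw-cur+np.pi/2)%np.pi-np.pi/2
    sp=-np.degrees(d) # tool x is down
    m2=(R.from_rotvec(Rt.apply([1,0,0])*np.radians(sp))*Rt).as_matrix()
    print("t",round(s["clock"],2),"pos",s["position"].round(1),"w",round(s["gripper_width"],1),"F",s["contact_force"].round(1),"j6",s["joints"][5].round(2),"toolx",m[:,0].round(3))
    print("spin",round(sp,1),"then tool shift",(m2.T@(np.array([x,y,z])-s["position"])).round(1))
O=np.array([476.5,99.1]);A=-0.068
def tidy(x,y):return O+[x*np.cos(A)-y*np.sin(A),x*np.sin(A)+y*np.cos(A)]
if __name__=="__main__":
    a=[eval(v) for v in sys.argv[1:]]
    if len(a)==5: a=[*tidy(a[0],a[1]),a[2],A+a[3]];print("world",np.round(a,2))
    go(*a)
E
python3 go.py 633.5 -324 90 "0.274+np.pi/2"
```

```text
t 0.1 pos [ 241.9 -575.7  230.3] w 85.3 F [-0.5 -0.2 -0.6] j6 -0.26 toolx [-0.001  0.002 -1.   ]
spin 7.1 then tool shift [140.4 136.1 445.1]
```

>>> drive_tool([
  [0,0,0,7.1],
  [0,6,20,0],
  [0,11,37,0],
  [0,11,37,0],
  [0,11,37,0],
  [0,11,37,0],
  [0,11,37,0],
  [0,11,37,0],
  [0,11,37,0],
  [0,11,37,0],
], grip=85)

```text
clock: 0.93
position: [522.1, -398.7, 230.8]
ee_rot: [-0.096, 0.701, 0.097, 0.7]
contact_force: [-0.1, -1.0, 0.3]
gripper_width: 85.3
```

>>> drive_tool([
  [10,11,37,0],
  [20,11,37,0],
  [30,10,32,0],
  [30,7,19,0],
  [30,0,0,0],
  [20,0,0,0],
  [0,0,0,0],
  [0,0,0,0],
])

```text
clock: 1.6
position: [626.6, -330.9, 92.8]
ee_rot: [-0.096, 0.702, 0.097, 0.699]
contact_force: [0.8, -0.2, -0.3]
gripper_width: 84.9
```

```bash
python3 go.py 633.5 -324 8 "0.274+np.pi/2"
```

```text
t 1.6 pos [ 626.6 -330.9   92.8] w 84.9 F [ 0.8 -0.2 -0.3] j6 -1.04 toolx [-0.004  0.001 -1.   ]
spin 0.0 then tool shift [84.8  4.6  8.8]
```

>>> drive_tool([
  [10,4.6,8.8,0],
  [25,0,0,0],
  [25,0,0,0],
  [14,0,0,0],
  [8,0,0,0],
  [0,0,0,0],
])

```text
clock: 2.1
position: [634.4, -324.1, 11.6]
ee_rot: [-0.096, 0.701, 0.097, 0.7]
contact_force: [-0.1, -0.4, -0.2]
gripper_width: 84.8
```

>>> drive_tool([
  [0,0,0,0],
  [0,0,0,0],
  [0,0,0,0],
  [0,0,0,0],
  [0,0,0,0],
  [0,0,0,0],
  [0,0,0,0],
  [0,0,0,0],
], grip=20)

```text
clock: 2.77
position: [635.8, -324.6, 14.4]
ee_rot: [-0.097, 0.699, 0.096, 0.702]
contact_force: [0.1, 0.9, 5.5]
gripper_width: 43.0
```

>>> drive_tool([
  [-10,0,0,0],
  [-20,0,0,0],
  [-30,0,0,0],
  [-30,0,0,0],
  [-10,0,0,0],
  [0,0,0,0],
])

```text
clock: 3.27
position: [636.2, -324.9, 116.4]
ee_rot: [-0.098, 0.698, 0.096, 0.703]
contact_force: [-0.1, -0.2, -1.0]
gripper_width: 42.9
```

```bash
python3 go.py 30 -105 110 "np.pi/2" 1
```

```text
world [499.3  -7.7 110.    1.5]
t 3.27 pos [ 636.2 -324.9  116.4] w 42.9 F [-0.1 -0.2 -1. ] j6 -1.05 toolx [ 0.007 -0.002 -1.   ]
spin 19.6 then tool shift [   4.8  307.2 -158.2]
```

>>> drive_tool([
  [0,5,0,5],
  [0,15,-8,5],
  [0,28,-14,5],
  [0,36,-18,4.6],
  [0,36,-18,0],
  [0,36,-18,0],
  [0,36,-19,0],
  [0,36,-19,0],
  [0,33,-19,0],
  [0,25,-15,0],
])

```text
clock: 4.1
position: [490.2, -33.3, 110.5]
ee_rot: [0.024, 0.708, -0.024, 0.705]
contact_force: [-0.3, 1.0, -0.8]
gripper_width: 42.9
```

>>> drive_tool([
  [0,12,-6,0],
  [0,5,-2,0],
  [0,0,0,0],
  [0,0,0,0],
])

```text
clock: 4.43
position: [486.3, -17.8, 111.6]
ee_rot: [0.024, 0.707, -0.024, 0.706]
contact_force: [-0.4, -0.2, -1.2]
gripper_width: 43.0
```

```bash
python3 go.py 30 -105 24.5 "np.pi/2" 1; python3 -c "
from h import *
a=arm.get_image('top');b=arm.get_image('side')
a=cv2.resize(a[180:310,200:400],(800,520));b=cv2.resize(b[120:260,200:400],(800,560))
cv2.imwrite('pics/b1.png',np.vstack([a,b])[:,:,::-1][::2,::2])"
```

```text
world [499.3  -7.7  24.5   1.5]
t 4.43 pos [486.3 -17.8 111.6] w 43.0 F [-0.4 -0.2 -1.2] j6 -1.94 toolx [-0.002 -0.    -1.   ]
spin -0.0 then tool shift [87.  11.  12.4]
```

View pics/b1.png

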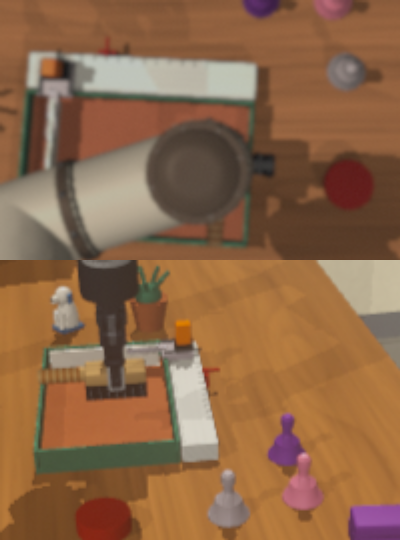

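The brush is held level across its block, along the tidy's x, with the handle towards the robot. Next I lower it.

>>> drive_tool([
  [10,5,6,0],
  [15,6,6.4,0],
  [20,0,0,0],
  [18,0,0,0],
  [10,0,0,0],
  [6,0,0,0],
  [5,0,0,0],
  [0,0,0,0],
  [0,0,0,0],
])

```text
clock: 5.28
position: [500.2, -7.5, 28.4]
ee_rot: [0.024, 0.707, -0.024, 0.707]
contact_force: [0.6, -0.6, -1.0]
gripper_width: 42.8
```

```bash
python3 go.py 30 -105 24.5 "np.pi/2" 1
```

```text
world [499.3  -7.7  24.5   1.5]
t 5.28 pos [500.2  -7.5  28.4] w 42.8 F [ 0.6 -0.6 -1. ] j6 -1.95 toolx [ 0. -0. -1.]
spin -0.0 then tool shift [ 3.9 -0.2 -0.9]
```

>>> drive_tool([
  [2,0,0,0],
  [2,0,0,0],
  [1,0,0,0],
  [0,0,0,0],
  [0,0,0,0],
])

```text
clock: 5.7
position: [499.8, -7.4, 23.6]
ee_rot: [0.024, 0.707, -0.024, 0.707]
contact_force: [0.8, -0.1, -0.9]
gripper_width: 42.8
```

>>> drive_tool([
  [0,0,0,0],
  [0,0,0,0],
  [0,0,0,0],
  [0,0,0,0],
], grip=58)

```text
clock: 6.03
position: [499.9, -7.3, 23.6]
ee_rot: [0.024, 0.707, -0.024, 0.707]
contact_force: [-0.2, 0.6, 0.7]
gripper_width: 58.2
```

>>> drive_tool([
  [-5,0,0,0],
  [-15,0,0,0],
  [-30,0,0,0],
  [-40,0,0,0],
  [-40,0,0,0],
  [-20,0,0,0],
  [0,0,0,0],
])

```text
clock: 6.62
position: [503.0, -6.8, 179.5]
ee_rot: [0.025, 0.702, -0.023, 0.711]
contact_force: [0.4, 0.2, 0.3]
gripper_width: 58.0
```

```bash
python3 go.py 455.5 -329 100 "np.pi/2"; python3 go.py 455.5 -329 100 "-np.pi/2+0.2"
```

```text
t 6.62 pos [503.   -6.8 179.5] w 58.0 F [0.4 0.2 0.3] j6 -1.95 toolx [ 0.012  0.002 -1.   ]
spin -3.8 then tool shift [  78.2 -322.3  -48.4]
t 6.62 pos [503.   -6.8 179.5] w 58.0 F [0.4 0.2 0.3] j6 -1.95 toolx [ 0.012  0.002 -1.   ]
spin -15.3 then tool shift [  78.2 -306.3 -111.5]
```

>>> drive_tool([
  [0,-10,-2,-1.8],
  [0,-25,-4,0],
  [0,-38,-6,0],
  [0,-38,-6,0],
  [0,-38,-6,0],
  [0,-38,-6,0],
  [0,-38,-6,0],
  [0,-38,-6,0],
  [5,-34,-5,0],
  [20,-20,-2,0],
])

```text
clock: 7.45
position: [439.5, -326.1, 150.6]
ee_rot: [0.012, 0.705, -0.015, 0.709]
contact_force: [1.7, -0.1, 0.7]
gripper_width: 58.0
```

>>> drive_tool([
  [25,-5,0,0],
  [25,0,0,0],
  [0,0,0,0],
  [0,0,0,0],
])

```text
clock: 7.78
position: [437.4, -327.1, 97.2]
ee_rot: [0.013, 0.708, -0.013, 0.706]
contact_force: [0.6, -0.3, 0.4]
gripper_width: 58.2
```

```bash
python3 go.py 455.5 -329 10 "np.pi/2-0.035"
```

```text
t 7.78 pos [ 437.4 -327.1   97.2] w 58.2 F [ 0.6 -0.3  0.4] j6 -1.26 toolx [-0.004  0.001 -1.   ]
spin -0.1 then tool shift [87.1 -1.4 18.5]
```

>>> drive_tool([
  [10,-0.7,8,0],
  [20,-0.7,10.5,0],
  [25,0,0,0],
  [20,0,0,0],
  [7,0,0,0],
  [4,0,0,0],
  [0,0,0,0],
  [0,0,0,0],
])

```text
clock: 8.45
position: [458.3, -329.7, 13.7]
ee_rot: [0.012, 0.706, -0.013, 0.708]
contact_force: [-0.2, 0.4, 0.5]
gripper_width: 58.3
```

>>> drive_tool([
  [0,0,0,0],
  [0,0,0,0],
  [0,0,0,0],
  [0,0,0,0],
], grip=32)

```text
clock: 8.78
position: [457.3, -329.5, 13.0]
ee_rot: [0.013, 0.707, -0.013, 0.707]
contact_force: [-0.0, 0.1, 0.6]
gripper_width: 32.1
```

```bash
python3 go.py 455.5 -329 4 "np.pi/2-0.035"; python3 -c "
from h import *
a=arm.get_image('side')[250:330,200:310]
cv2.imwrite('pics/k1.png',cv2.resize(a,(550,400),interpolation=cv2.INTER_CUBIC)[:,:,::-1])"
```

```text
t 8.78 pos [ 457.3 -329.5   13. ] w 32.1 F [-0.   0.1  0.6] j6 -1.27 toolx [ 0.001 -0.    -1.   ]
spin -0.1 then tool shift [ 9.   0.5 -1.8]
```

View pics/k1.png

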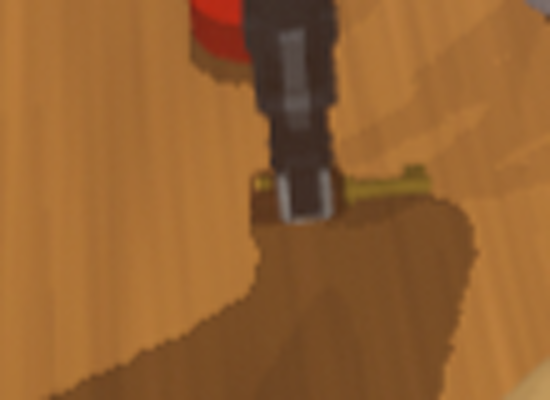

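The fingers straddle the key's head, about 2 mm forward of its centre. I go down a little and close.

>>> drive_tool([
  [4,0,-2,0],
  [3,0,0,0],
  [0,0,0,0],
  [0,0,0,0],
])

```text
clock: 9.17
position: [454.7, -329.2, 4.9]
ee_rot: [0.013, 0.707, -0.013, 0.707]
contact_force: [0.7, 0.2, 0.1]
gripper_width: 32.0
```

>>> drive_tool([
  [0,0,0,0],
  [0,0,0,0],
  [0,0,0,0],
  [0,0,0,0],
  [0,0,0,0],
], grip=8)

```text
clock: 9.58
position: [455.2, -329.4, 5.5]
ee_rot: [0.013, 0.707, -0.013, 0.707]
contact_force: [-0.1, -0.1, 0.8]
gripper_width: 19.9
```

>>> drive_tool([
  [-5,0,0,0],
  [-15,0,0,0],
  [-30,0,0,0],
  [-35,0,0,0],
  [-30,0,0,0],
  [0,0,0,0],
  [0,0,0,0],
])

```text
clock: 10.17
position: [456.0, -329.6, 122.7]
ee_rot: [0.013, 0.705, -0.014, 0.709]
contact_force: [-0.2, -0.2, -0.8]
gripper_width: 20.2
```

```bash
python3 go.py -20 -45 110 "np.pi/2" 1
```

```text
world [453.49  55.56 110.     1.5 ]
t 10.17 pos [ 456.  -329.6  122.7] w 20.2 F [-0.2 -0.2 -0.8] j6 -1.27 toolx [ 0.005 -0.002 -1.   ]
spin 1.8 then tool shift [ 12.1 384.1 -28.7]
```

>>> drive_tool([
  [0,10,-1,1.8],
  [0,25,-2,0],
  [0,39,-3,0],
  [0,39,-3,0],
  [0,39,-3,0],
  [0,39,-3,0],
  [0,39,-3,0],
  [0,39,-3,0],
  [0,39,-3,0],
  [0,35,-2,0],
])

```text
clock: 11.0
position: [450.5, 16.4, 119.3]
ee_rot: [0.024, 0.708, -0.024, 0.706]
contact_force: [0.4, -0.8, -1.2]
gripper_width: 20.0
```

>>> drive_tool([
  [0,25,-1,0],
  [0,12,0,0],
  [0,0,0,0],
  [0,0,0,0],
  [0,0,0,0],
])

```text
clock: 11.42
position: [453.0, 50.6, 119.7]
ee_rot: [0.024, 0.707, -0.025, 0.706]
contact_force: [0.0, 0.1, 0.1]
gripper_width: 20.2
```

```bash
python3 go.py -20 -45 15 "np.pi/2" 1
```

```text
world [453.49  55.56  15.     1.5 ]
t 11.42 pos [453.   50.6 119.7] w 20.2 F [0.  0.1 0.1] j6 -2.11 toolx [-0.002 -0.001 -1.   ]
spin -0.1 then tool shift [104.7   5.1   0.4]
```

>>> drive_tool([
  [10,5,0,0],
  [25,0,0,0],
  [30,0,0,0],
  [20,0,0,0],
  [8,0,0,0],
  [6,0,0,0],
  [3,0,0,0],
  [0,0,0,0],
  [0,0,0,0],
])

```text
clock: 12.17
position: [454.7, 56.7, 19.2]
ee_rot: [0.024, 0.706, -0.024, 0.707]
contact_force: [-0.2, 0.8, -0.3]
gripper_width: 20.1
```

```bash
python3 go.py -20 -45 14.5 "np.pi/2" 1
```

```text
world [453.49  55.56  14.5    1.5 ]
t 12.17 pos [454.7  56.7  19.2] w 20.1 F [-0.2  0.8 -0.3] j6 -2.12 toolx [ 0.002  0.001 -1.   ]
spin -0.0 then tool shift [ 4.7 -1.2 -1.2]
```

>>> drive_tool([
  [2,0,0,0],
  [2,0,0,0],
  [1,0,0,0],
  [0,0,0,0],
  [0,0,0,0],
])

```text
clock: 12.58
position: [454.0, 56.7, 13.5]
ee_rot: [0.024, 0.707, -0.024, 0.707]
contact_force: [-0.0, 0.3, -0.0]
gripper_width: 19.9
```

>>> drive_tool([
  [0,0,0,0],
  [0,0,0,0],
  [0,0,0,0],
], grip=34)

```text
clock: 12.83
position: [454.1, 56.7, 13.5]
ee_rot: [0.024, 0.707, -0.024, 0.707]
contact_force: [1.5, 0.1, 0.3]
gripper_width: 34.0
```

>>> drive_tool([
  [-5,0,0,0],
  [-15,0,0,0],
  [-30,0,0,0],
  [-40,0,0,0],
  [-40,0,0,0],
  [-30,0,0,0],
  [-10,0,0,0],
  [0,0,0,0],
])

```text
clock: 13.5
position: [455.8, 57.3, 187.3]
ee_rot: [0.025, 0.704, -0.023, 0.709]
contact_force: [0.1, 0.4, -0.1]
gripper_width: 34.1
```

```bash
python3 go.py 605.5 -193 120 "np.pi/2"
```

```text
t 13.5 pos [455.8  57.3 187.3] w 34.1 F [ 0.1  0.4 -0.1] j6 -2.12 toolx [ 0.008  0.003 -1.   ]
spin -3.9 then tool shift [  67.6 -250.6  149.2]
```

>>> drive_tool([
  [0,-12,8,0],
  [0,-26,18,0],
  [0,-33,23,0],
  [0,-33,23,0],
  [0,-33,23,0],
  [0,-33,23,0],
  [0,-32,22,0],
  [15,-22,15,0],
  [25,-12,9,0],
  [25,-3,3,0],
], grip=55)

```text
clock: 14.33
position: [604.9, -195.8, 116.1]
ee_rot: [0.025, 0.707, -0.025, 0.707]
contact_force: [0.5, 0.5, 0.3]
gripper_width: 55.1
```

>>> drive_tool([
  [0,0,0,0],
  [0,0,0,0],
  [0,0,0,0],
])

```text
clock: 14.58
position: [604.5, -193.0, 119.0]
ee_rot: [0.024, 0.707, -0.024, 0.707]
contact_force: [-0.1, 0.0, 0.7]
gripper_width: 55.1
```

```bash
python3 go.py 605.5 -193 44 "1.503"
```

```text
t 14.58 pos [ 604.5 -193.   119. ] w 55.1 F [-0.1  0.   0.7] j6 -1.58 toolx [ 0.    -0.001 -1.   ]
spin 0.0 then tool shift [75.   0.1  1. ]
```

>>> drive_tool([
  [15,0,1,0],
  [25,0,0,0],
  [20,0,0,0],
  [10,0,0,0],
  [4,0,0,0],
  [0,0,0,0],
  [0,0,0,0],
])

```text
clock: 15.17
position: [606.5, -193.2, 46.1]
ee_rot: [0.024, 0.706, -0.024, 0.708]
contact_force: [0.1, 0.2, 0.9]
gripper_width: 55.0
```

```bash
python3 go.py 605.5 -193 44 "1.503"; python3 -c "
from h import *
a=arm.get_image('side')[190:270,260:370]
cv2.imwrite('pics/bell1.png',cv2.resize(a,(550,400),interpolation=cv2.INTER_CUBIC)[:,:,::-1])"
```

```text
t 15.17 pos [ 606.5 -193.2   46.1] w 55.0 F [0.1 0.2 0.9] j6 -1.58 toolx [ 0.003 -0.001 -1.   ]
spin 0.0 then tool shift [ 2.1  0.1 -1. ]
```

View pics/bell1.png

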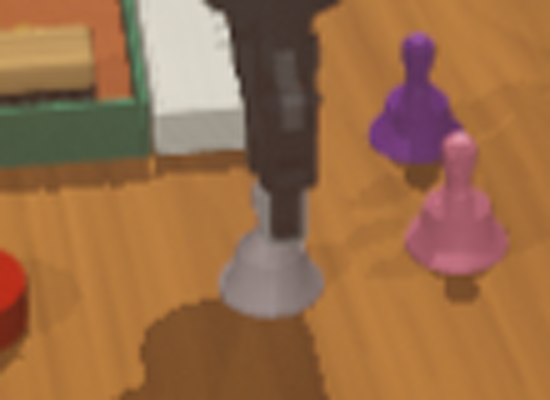

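```bash
python3 -c "
from h import *
print(proj('side',[606.5,-223,48]),proj('side',[606.5,-193,2]),proj('side',[606.5,-193,54]),'bell foot obs',260+271/5)
for x in(598,602,606):print(x,proj('side',[x,-193,30]))"
```

```text
[316.67124021 238.02742514] [314.45724769 246.23353577] [314.22632974 229.05872568] bell foot obs 314.2
598 [310.9668289  237.49515718]
602 [312.55242852 237.29933583]
606 [314.13630411 237.1037274 ]
```

The near finger projects to (316.7,238.0) and is seen at (317.2,237.6). The bell's axis is at col 314.2, which matches x≈606, so the tool is aligned and I close.

>>> drive_tool([
  [1,0,-0.5,0],
  [0,0,0,0],
  [0,0,0,0],
  [0,0,0,0],
  [0,0,0,0],
  [0,0,0,0],
], grip=5)

```text
clock: 15.72
position: [605.3, -193.1, 44.1]
ee_rot: [0.024, 0.706, -0.024, 0.707]
contact_force: [0.1, 1.3, 4.5]
gripper_width: 15.5
```

>>> drive_tool([
  [-5,0,0,0],
  [-15,0,0,0],
  [-30,0,0,0],
  [-30,0,0,0],
  [-20,0,0,0],
  [0,0,0,0],
  [0,0,0,0],
])

```text
clock: 16.3
position: [604.8, -193.2, 143.9]
ee_rot: [0.025, 0.706, -0.024, 0.707]
contact_force: [0.4, -0.4, -2.8]
gripper_width: 15.0
```

```bash
python3 go.py 35 5 140 "np.pi/2" 1;python3 -c "
from h import *
a=arm.get_image('side')[140:270,200:380]
cv2.imwrite('pics/bell2.png',cv2.resize(a,(720,520),interpolation=cv2.INTER_CUBIC)[:,:,::-1])"
```

```text
world [511.76 101.71 140.     1.5 ]
t 16.3 pos [ 604.8 -193.2  143.9] w 15.0 F [ 0.4 -0.4 -2.8] j6 -1.58 toolx [ 0.001  0.    -1.   ]
spin -0.0 then tool shift [   3.9  287.9 -112.9]
```

View pics/bell2.png

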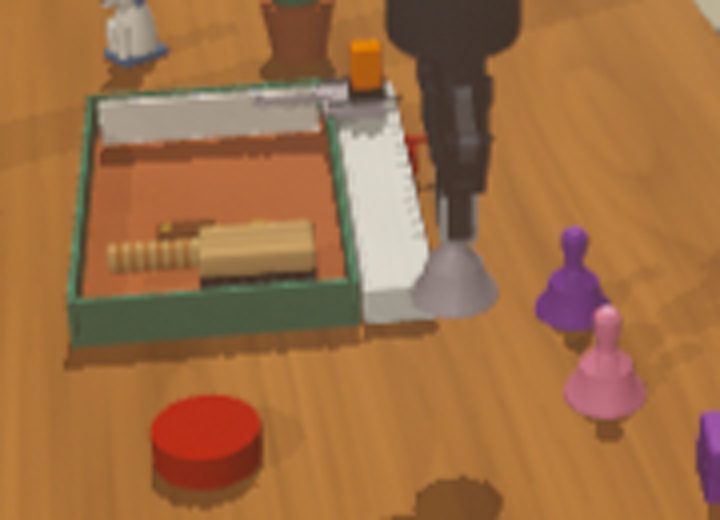

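The bell hangs upright in the grip. The brush and key lie in the bay.

>>> drive_tool([
  [0,6,-2,0],
  [0,14,-6,0],
  [0,24,-9,0],
  [0,32,-12,0],
  [0,36,-14,0],
  [0,36,-14,0],
  [0,36,-14,0],
  [0,36,-14,0],
  [0,30,-12,0],
  [0,20,-9,0],
])

```text
clock: 17.18
position: [515.0, 86.3, 142.3]
ee_rot: [0.023, 0.707, -0.023, 0.706]
contact_force: [1.0, -0.4, -1.8]
gripper_width: 15.4
```

>>> drive_tool([
  [0,12,-5,0],
  [0,6,-2,0],
  [0,0,0,0],
  [0,0,0,0],
  [0,0,0,0],
])

```text
clock: 17.6
position: [511.5, 101.2, 143.0]
ee_rot: [0.024, 0.707, -0.025, 0.706]
contact_force: [-0.2, 0.1, -2.1]
gripper_width: 15.4
```

```bash
python3 go.py 35 5 53.5 "np.pi/2" 1
```

```text
world [511.76 101.71  53.5    1.5 ]
t 17.6 pos [511.5 101.2 143. ] w 15.4 F [-0.2  0.1 -2.1] j6 -2.15 toolx [-0.001 -0.    -1.   ]
spin -0.1 then tool shift [89.5  0.6  0.3]
```

>>> drive_tool([
  [10,0,0,0],
  [20,0,0,0],
  [25,0,0,0],
  [15,0,0,0],
  [8,0,0,0],
  [5,0,0,0],
  [3,0,0,0],
  [0,0,0,0],
  [0,0,0,0],
])

```text
clock: 18.35
position: [512.3, 101.9, 58.0]
ee_rot: [0.024, 0.706, -0.024, 0.707]
contact_force: [-0.6, 0.4, -1.4]
gripper_width: 15.5
```

>>> drive_tool([
  [2,0,0,0],
  [1.5,0,0,0],
  [0,0,0,0],
  [0,0,0,0],
])

```text
clock: 18.68
position: [511.8, 101.9, 54.1]
ee_rot: [0.024, 0.707, -0.024, 0.707]
contact_force: [-1.0, -0.9, -2.5]
gripper_width: 15.2
```

>>> drive_tool([
  [1,0,0,0],
  [1,0,0,0],
  [0,0,0,0],
  [0,0,0,0],
])

```text
clock: 19.02
position: [512.0, 102.0, 52.1]
ee_rot: [0.024, 0.706, -0.024, 0.707]
contact_force: [-0.9, 0.0, 0.1]
gripper_width: 15.4
```

>>> drive_tool([
  [0,0,0,0],
  [0,0,0,0],
  [0,0,0,0],
  [0,0,0,0],
], grip=36)

```text
clock: 19.35
position: [511.7, 101.8, 51.9]
ee_rot: [0.024, 0.707, -0.024, 0.707]
contact_force: [-0.3, 0.4, 0.7]
gripper_width: 36.2
```

>>> drive_tool([
  [-5,0,0,0],
  [-15,0,0,0],
  [-30,0,0,0],
  [-40,0,0,0],
  [-30,0,0,0],
  [-10,0,0,0],
  [0,0,0,0],
  [0,0,0,0],
])

```text
clock: 20.02
position: [511.3, 101.8, 181.9]
ee_rot: [0.025, 0.707, -0.024, 0.707]
contact_force: [-0.5, 0.6, -1.0]
gripper_width: 36.0
```

```bash
python3 go.py 609.2 201.2 110 "A+np.pi/2" 2>/dev/null || python3 go.py 609.2 201.2 110 "np.pi/2-0.068"; python3 -c "
from h import *
b=arm.get_image('top');cv2.imwrite('pics/t2.png',b[:,:,::-1])
a=arm.get_image('side');cv2.imwrite('pics/s2.png',a[:,:,::-1])
a=a[130:270,200:340]
cv2.imwrite('pics/bell3.png',cv2.resize(a,(600,600),interpolation=cv2.INTER_CUBIC)[:,:,::-1])"
```

```text
t 20.02 pos [511.3 101.8 181.9] w 36.0 F [-0.5  0.6 -1. ] j6 -2.15 toolx [ 0.     0.001 -1.   ]
spin -0.0 then tool shift [ 72.  105.8  90.9]
```

View pics/bell3.png

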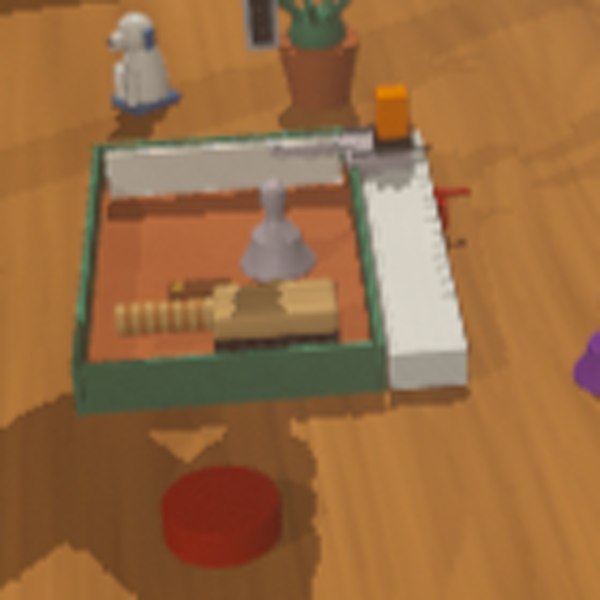

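The bell stands upright at y≈+5, and the brush and key lie in the bay. Now the thumb-piece.

>>> drive_tool([
  [0,8,7,0],
  [0,22,19,0],
  [0,27,23,0],
  [0,27,23,0],
  [12,15,13,0],
  [20,7,6,0],
  [20,0,0,0],
  [15,0,0,0],
  [0,0,0,0],
  [0,0,0,0],
], grip=50)

```text
clock: 20.95
position: [609.4, 201.2, 112.7]
ee_rot: [0.023, 0.708, -0.025, 0.706]
contact_force: [0.6, 0.4, 0.2]
gripper_width: 50.1
```

```bash
python3 go.py 609.2 201.2 52 "np.pi/2-0.068"
python3 - <<'E'
from h import *
s=cv2.imread("pics/s2.png")
print([proj("side",p).round(1) for p in([609,201,84],[609,201,48])], blobs(s,(6,200,150),(14,255,255)))
E
```

```text
t 20.95 pos [609.4 201.2 112.7] w 50.1 F [0.6 0.4 0.2] j6 -2.21 toolx [-0.003 -0.003 -1.   ]
spin 0.0 then tool shift [60.7  0.1  0. ]
[array([290.6, 151.5]), array([291. , 161.8])] [([288, 153, 7, 9, 54], [291.2, 157.1])]
```

>>> drive_tool([
  [10,0,0,0],
  [20,0,0,0],
  [18,0,0,0],
  [8,0,0,0],
  [4,0,0,0],
  [0,0,0,0],
  [0,0,0,0],
])

```text
clock: 21.53
position: [610.5, 201.7, 55.8]
ee_rot: [0.024, 0.706, -0.024, 0.707]
contact_force: [0.1, 0.5, 0.5]
gripper_width: 50.1
```

>>> drive_tool([
  [0,0,0,0],
  [0,0,0,0],
  [0,0,0,0],
  [0,0,0,0],
  [0,0,0,0],
  [0,0,0,0],
], grip=8)

```text
clock: 22.03
position: [610.9, 202.4, 56.6]
ee_rot: [0.025, 0.706, -0.023, 0.708]
contact_force: [-0.5, 2.7, 6.1]
gripper_width: 18.7
```

```bash
python3 go.py 609.2 201.2 52 "np.pi/2-0.068"
python3 - <<'E'
from h import *
m=arm.get_image('side');cv2.imwrite('pics/s3.png',m[:,:,::-1])
t=arm.get_image('top');cv2.imwrite('pics/t3.png',t[:,:,::-1])
a=m[120:200,240:340];b=t[180:240,200:300]
cv2.imwrite('pics/g3.png',np.vstack([cv2.resize(a,(480,384)),cv2.resize(b,(480,288))])[:,:,::-1][:600])
E
```

```text
t 22.03 pos [610.9 202.4  56.6] w 18.7 F [-0.5  2.7  6.1] j6 -2.21 toolx [ 0.003  0.002 -1.   ]
spin 0.0 then tool shift [ 4.6 -1.3 -1.6]
```

View pics/g3.png

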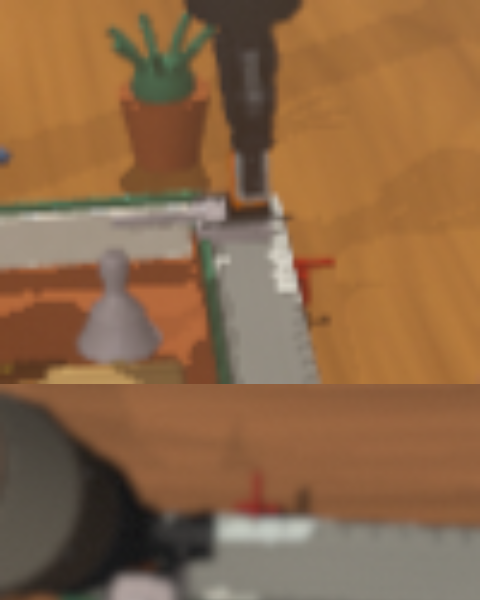

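The thumb-piece is pinched. In the side crop the pointer tip is at (288,217), and the red T of the mark is at (300–333,262). I draw the leg about 58 mm towards -y.

>>> drive_tool([
  [0,-3,0,0],
  [0,-6,0,0],
  [0,-8,0,0],
  [0,-8,0,0],
  [0,-8,0,0],
  [0,-8,0,0],
  [0,-8,0,0],
  [0,-6,0,0],
  [0,-3,0,0],
  [0,0,0,0],
])

```text
clock: 22.97
position: [606.8, 143.6, 56.5]
ee_rot: [0.025, 0.706, -0.024, 0.708]
contact_force: [-0.9, 2.9, 6.2]
gripper_width: 19.3
```

>>> drive_tool([
  [0,0,0,0],
  [0,0,0,0],
  [0,0,0,0],
])

```text
clock: 23.22
position: [606.9, 144.1, 56.5]
ee_rot: [0.024, 0.706, -0.023, 0.708]
contact_force: [-2.1, 2.4, 6.5]
gripper_width: 19.0
```

```bash
python3 go.py 607 143 52 "np.pi/2-0.068"
python3 - <<'E'
from h import *
m=arm.get_image('side');cv2.imwrite('pics/s4.png',m[:,:,::-1])
t=arm.get_image('top');cv2.imwrite('pics/t4.png',t[:,:,::-1])
a=m[150:200,270:330];b=t[185:225,220:280]
cv2.imwrite('pics/g4.png',np.vstack([cv2.resize(a,(480,400),interpolation=cv2.INTER_CUBIC)[:280],cv2.resize(b,(480,320),interpolation=cv2.INTER_CUBIC)])[:,:,::-1])
E
```

```text
t 23.22 pos [606.9 144.1  56.5] w 19.0 F [-2.1  2.4  6.5] j6 -2.13 toolx [ 0.003  0.001 -1.   ]
spin 0.0 then tool shift [ 4.5 -1.1  0.2]
```

View pics/g4.png

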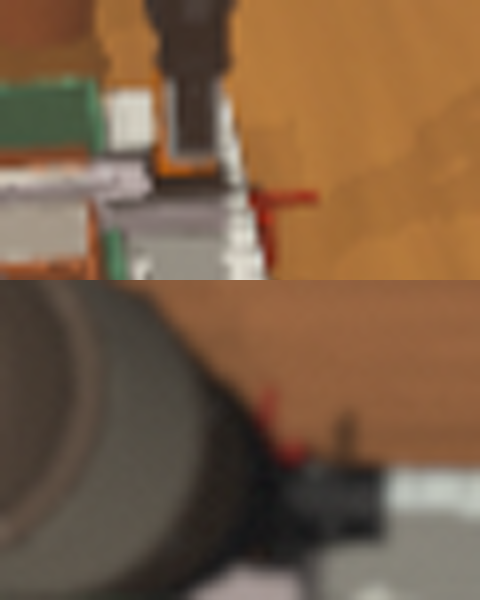

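Run:
```python
from h import *
import go
Q=lambda u,v:((u+.5)/8-.5+270,(v+.5)/8-.5+150)
def ty(P): d=P[:2]-go.O;c,s=np.cos(go.A),np.sin(go.A);return np.round([c*d[0]+s*d[1],-s*d[0]+c*d[1]],1)
for n,p,z in(("pointer",(250,185),36),("pointer2",(258,187),36),("mark a",(268,199),32),("mark b",(292,197),32),("mark c",(316,196),32)):
    print(n,ty(onz("side",Q(*p),z)))
for u in(244,248,252,256,260,264,268,276,300):
    im=cv2.imread("pics/s4.png");c,r=Q(u,0);c=int(round(c));print(u,c,[tuple(int(x) for x in im[r,c][::-1]) for r in range(170,178)])
```

```text
pointer [150.7  54.7]
pointer2 [153.5  52.6]
mark a [157.   49.7]
mark b [166.4  50. ]
mark c [175.6  49.4]
244 300 [(148, 112, 77), (158, 129, 104), (142, 127, 114), (129, 118, 107), (162, 152, 140), (179, 169, 156), (162, 153, 141), (192, 187, 175)]
248 301 [(162, 107, 56), (162, 107, 55), (149, 99, 55), (107, 68, 44), (111, 43, 29), (135, 61, 44), (154, 127, 114), (170, 162, 152)]
252 301 [(162, 107, 56), (162, 107, 55), (149, 99, 55), (107, 68, 44), (111, 43, 29), (135, 61, 44), (154, 127, 114), (170, 162, 152)]
256 302 [(161, 108, 56), (161, 107, 55), (151, 101, 55), (124, 76, 46), (123, 47, 31), (125, 44, 29), (125, 43, 28), (130, 43, 28)]
260 302 [(161, 108, 56), (161, 107, 55), (151, 101, 55), (124, 76, 46), (123, 47, 31), (125, 44, 29), (125, 43, 28), (130, 43, 28)]
264 303 [(162, 108, 55), (161, 107, 54), (162, 108, 56), (157, 95, 50), (140, 57, 35), (125, 46, 29), (144, 54, 32), (160, 53, 31)]
268 303 [(162, 108, 55), (161, 107, 54), (162, 108, 56), (157, 95, 50), (140, 57, 35), (125, 46, 29), (144, 54, 32), (160, 53, 31)]
276 304 [(166, 111, 57), (164, 111, 57), (163, 109, 56), (165, 98, 51), (156, 67, 39), (130, 57, 32), (149, 80, 43), (156, 83, 43)]
300 307 [(172, 115, 58), (172, 115, 58), (172, 115, 58), (171, 101, 51), (155, 56, 32), (146, 78, 38), (168, 113, 56), (168, 112, 56)]
```

Run:
```python
from h import *
import go
c,s=np.cos(go.A),np.sin(go.A)
def ty(P): d=P[:2]-go.O;return np.round([c*d[0]+s*d[1],-s*d[0]+c*d[1]],1)
for f in("side0","s2","s3","s4"):
    im=cv2.imread(f"pics/{f}.png").astype(float)
    # mark: redness (r-2g) excess per column, row centroid
    o=[]
    for col in range(304,310):
        e=im[168:182,col,2]-1.5*im[168:182,col,1];w=np.clip(e-np.median(e)-8,0,None)
        if w.sum()>10:o.append(ty(onz("side",(col,(w*np.arange(168,182)).sum()/w.sum()),32)))
    print(f,"mark",[x.tolist() for x in o])
    for col in range(296,304):
        print(col,im[160:178,col].sum(1).astype(int).tolist()) if f in("s3","s4") else 0
for y in(112,115,52,54,50): 
    P=go.tidy(158,y);print(y,proj("side",[*P,36]).round(1),proj("side",[*go.tidy(150,y),36]).round(1))
# top image: mark centroid
for f in("top0","t2","t3","t4"):
    im=cv2.imread(f"pics/{f}.png").astype(float)[196:208,246:266];e=im[...,2]-1.9*im[...,1]
    w=np.clip(e-np.median(e)-20,0,None);r,k=np.mgrid[196:208,246:266]
    print(f,ty(onz("top",((w*k).sum()/w.sum(),(w*r).sum()/w.sum()),32)),(w>0).sum())
```

```text
side0 mark [[159.9, 49.8], [163.0, 49.6], [166.2, 50.0], [169.3, 50.5], [172.4, 49.6], [175.4, 49.0]]
s2 mark [[159.9, 49.6], [163.0, 49.7], [166.2, 50.1], [169.4, 50.6], [172.4, 49.8], [175.4, 49.2]]
s3 mark [[159.9, 49.6], [163.0, 49.5], [166.2, 49.9], [169.3, 50.5], [172.4, 49.7], [175.4, 49.2]]
296 [392, 429, 391, 328, 257, 295, 425, 435, 373, 407, 429, 459, 543, 578, 463, 422, 449, 467]
297 [454, 557, 572, 542, 445, 364, 513, 506, 396, 534, 558, 566, 613, 610, 581, 489, 549, 585]
298 [361, 382, 450, 530, 501, 347, 488, 494, 465, 578, 570, 568, 593, 579, 620, 614, 608, 621]
299 [360, 360, 359, 360, 313, 238, 338, 405, 475, 561, 564, 543, 577, 585, 621, 586, 549, 601]
300 [361, 359, 359, 358, 317, 260, 331, 328, 326, 314, 338, 391, 493, 591, 592, 572, 562, 587]
301 [363, 362, 360, 360, 347, 324, 329, 328, 323, 324, 325, 325, 327, 307, 246, 250, 405, 504]
302 [363, 364, 361, 362, 362, 350, 331, 329, 325, 324, 323, 323, 325, 311, 252, 206, 208, 215]
303 [363, 366, 363, 363, 364, 356, 338, 335, 332, 329, 326, 320, 323, 312, 256, 215, 231, 247]
s4 mark [[160.0, 50.0], [163.0, 49.4], [
[... 355 characters left out ...]
60, 360, 360, 344, 322, 361, 451, 546, 583, 558, 512, 508, 354, 455, 538, 490, 566]
300 [362, 361, 360, 357, 359, 348, 330, 330, 326, 313, 337, 391, 383, 354, 454, 504, 456, 554]
301 [366, 364, 363, 363, 359, 349, 329, 328, 324, 325, 325, 324, 303, 219, 183, 240, 395, 484]
302 [365, 366, 361, 362, 362, 349, 331, 330, 328, 323, 325, 323, 307, 246, 201, 198, 196, 201]
303 [361, 367, 366, 366, 366, 354, 336, 338, 333, 327, 325, 322, 326, 302, 232, 200, 230, 244]
112 [301.3 164.3] [298.8 164.5]
115 [301.2 163.9] [298.7 164.1]
52 [303.3 172.9] [300.7 173.1]
54 [303.2 172.6] [300.6 172.8]
50 [303.3 173.2] [300.8 173.4]
top0 [158.1  51.1] 42
t2 [158.   51.1] 43
t3 [158.  51.] 42
t4 [157.8  47.1] 29
```

>>> drive_tool([
  [0,-1.3,0,0],
  [0,0,0,0],
  [0,0,0,0],
  [0,0,0,0],
  [0,0,0,0],
])

```text
clock: 23.73
position: [606.8, 143.0, 56.5]
ee_rot: [0.024, 0.706, -0.023, 0.708]
contact_force: [-1.1, 2.8, 6.0]
gripper_width: 19.0
```

>>> drive_tool([
  [0,0,-2,0],
  [0,0,-4,0],
  [0,0,-4,0],
  [0,0,-4,0],
  [0,0,-4,0],
  [0,0,-3,0],
  [0,0,-2,0],
  [0,0,0,0],
  [0,0,0,0],
  [0,0,0,0],
])

```text
clock: 24.57
position: [584.8, 144.9, 56.5]
ee_rot: [0.025, 0.705, -0.023, 0.709]
contact_force: [1.7, 3.5, 6.3]
gripper_width: 19.1
```

```bash
python3 go.py 606.8 142.8 56 "np.pi/2-0.068"
```

```text
t 24.57 pos [584.8 144.9  56.5] w 19.1 F [1.7 3.5 6.3] j6 -2.15 toolx [ 0.005  0.002 -1.   ]
spin 0.0 then tool shift [ 0.7 -0.6 22.1]
```

>>> drive_tool([
  [0,-0.4,-2,0],
  [0,0,-1,0],
  [0,0,0,0],
  [0,0,0,0],
  [0,0,0,0],
  [0,0,0,0],
])

```text
clock: 25.07
position: [584.6, 145.2, 56.6]
ee_rot: [0.025, 0.703, -0.022, 0.71]
contact_force: [8.8, 2.9, 1.6]
gripper_width: 18.7
```

```bash
python3 go.py 606.8 142.8 56 "np.pi/2-0.068"
python3 - <<'E'
from h import *
m=arm.get_image('side');cv2.imwrite('pics/s5.png',m[:,:,::-1]);im=m.astype(int)
for col in range(298,304):print(col,im[168:178,col].sum(1).tolist())
t=arm.get_image('top')
a=cv2.resize(m[130:230,210:330],(720,600),interpolation=cv2.INTER_CUBIC)
cv2.imwrite('pics/g5.png',a[:,:,::-1])
E
```

```text
t 25.07 pos [584.6 145.2  56.6] w 18.7 F [8.8 2.9 1.6] j6 -2.15 toolx [ 0.011  0.004 -1.   ]
spin 0.1 then tool shift [ 0.9 -0.9 22.3]
298 [534, 575, 552, 504, 473, 337, 390, 476, 410, 441]
299 [520, 546, 528, 511, 515, 384, 447, 549, 515, 566]
300 [328, 317, 338, 393, 431, 422, 421, 538, 524, 549]
301 [327, 328, 327, 327, 302, 224, 185, 237, 373, 461]
302 [327, 325, 327, 325, 310, 249, 206, 205, 205, 206]
303 [333, 330, 326, 325, 328, 301, 242, 216, 235, 242]
```

View pics/g5.png

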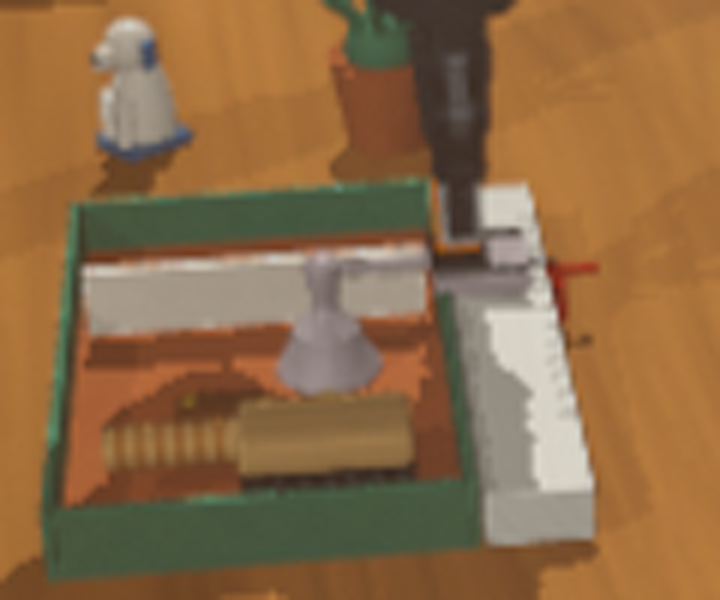

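```bash
python3 -c "
from bench import arm
print(arm.job_done());s=arm.read_state();print(s['clock'],s['position'],s['contact_force'],s['gripper_width'])"
```

```text
the job is handed in; nothing more can be done
None
the job is handed in; nothing more can be done
```

I set the brush, key and bell in the bay, drew the leg about 59 mm to the red mark, slid the cam lever closed and handed the job in at about 25 s. The arm is still gripping the thumb-piece; handing in returned no verdict.

- **Bay:** the last picture shows the bell upright and the brush lying in the bay. The key is mostly hidden behind the brush in that view, but it was seen lying in the bay after the bell was set down.
- **Leg on the mark:** the last two checks differ by about 1 mm. The side camera puts the pointer about 1 mm short of the mark. The arm's own travel, 58.9 mm of the 59 to 60 mm estimated, puts it within about 1 mm. Both are inside the 5 mm limit.
- **Lever:** the tool moved about 22 mm. A further 3 mm of push moved it only about 0.2 mm, and the force rose to 8.8 N, so it is against its stop.
- **Grip:** the fingers are closed at 18.7 mm on the 20 mm thumb-piece.
- **Bystanders:** the dog and plant stand upright in the last picture. The polish tin was last seen in its place just after the bell was set down, and nothing went near it afterwards. The red mark stayed within about 0.5 mm in the side view through the leg's travel; I did not re-measure it after closing the lever. In the top view it seemed to move 4 mm then, but the gripper partly covered it there, so I went by the side view.

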